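# Warm the mug: one click on its thermostat wheel

## Task

The mug on the warming plate should be kept warm: with a fingertip, roll the knurled thermostat wheel in front of the mug one click, from off to the middle setting, by stroking its top away from the robot towards the mug. Leave the wheel of the zone with the tin at off, and do not lift or shift the mug, the tin or the salt shaker; take the hand away when the wheel has clicked in.

Things in the scene. Friction and masses are not known exactly. Their poses are not given: they have to be found in the camera images.
- warming_plate: Two-zone warming plate, 260 (x) x 360 (y) x 50 mm high, aluminium with black top, fixed. Origin: centre of its underside. Its x axis points from its front edge (nearest the robot) to its back, y to its left. A grey strip at the front carries two black knurled thumbwheels, at x = -92, y = +90 (left) and -90 mm (right); 147 mm behind each is its zone, a ring of 124 mm.
- left_wheel_top (a point): Top of the left wheel's rim, 64 mm above the worktop, fixed to the plate. Wheel: radius 32 mm, 26 mm wide, on a rigid axle along the plate's y, 32 mm below this point; 14 mm proud of the plate. Rubbery; turned by pressing a fingertip on its top (5 to 20 N) and stroking along the plate's x, about 1.5 N at the rim.
- right_wheel_top (a point): The same point of the right wheel, which is identical.
- left_wheel (a joint): Left wheel's angle (rad), growing as its top moves along the plate's +x, away from the robot. Clicks at 0 off, 0.60 middle, 1.20 high; let go, it snaps to the nearest (ridges at about 0.30 and 0.90). Its white index line stands at the front one of the three black bars beside the wheel at off, at the middle bar (on top) at 0.60, at the rear bar at 1.20. Starts at off.
- right_wheel (a joint): Right wheel's angle, likewise. Starts at off.
- mug: Cream mug with one handle, 87 mm wide (116 mm with the handle), 97 mm high, standing loose on one of the two zones, left or right. Origin: centre of its underside.
- tin: Square red tin with a knob on its lid, 70 x 70 x 105 mm, standing loose on the other zone; its contents must stay cool. Origin: centre of its underside.
- salt_shaker: Salt shaker, 44 mm wide, 90 mm high, standing loose on the plate between the two zones. Origin: centre of its underside.
Not all that is in view belongs to the job. What is shaped like the tin but black or purple is not meant.

How it is judged:
By the outcome, as a careful person would: the job done as asked, in the order asked, and still so for the second after the job is handed in, with the robot touching nothing.
It also fails if it takes over 32 s, if anything falls off the work surface, if the arm or the gripper's body presses on something with over 40 N, if the wrist force passes 120 N, or if a joint passes its speed limit or range.

## Robot

A 7-joint arm with a two-finger parallel gripper is mounted at the origin on a cart in front of the work surface, level with it; the furniture and walls round the work are solid. World frame = base frame: x ahead of the robot, y to its left, z up, the work surface at z = 0. Lengths are in mm, angles in rad, forces in N, time in s.
With the tool pointing down it reaches from about 400 to 875 mm from the base axis. Payload 4.4 kg.
Tool frame: the origin (TCP) lies midway between the tips of the shut fingers; the grasp point (between the pads) lies 19 mm behind it; z points along the fingers, y is the line along which they close (so a half turn about z gives the same grasp; the last joint's range is limited). The gripper opens to 85 mm and grips with 20 to 120 N. Pads are 22 mm wide; open, the fingers measure 114 mm over their backs; the gripper's body (76 mm by 85 mm) begins 54 mm behind the grasp point. The pads swing forward as they close: fully open they stand 13 mm farther back than shut.
Start: joints at [1.238, 0.628, 0.038, 1.517, -0.027, 0.996, -0.02], TCP at [171.397, -627.009, 231.313] pointing down, gripper open.
Joint ranges: [-3.06, 3.06], [-0.37, 2.12], [-1.25, 1.32], [0.18, 2.47], [-1.1, 4.24], [0.23, 1.98], [-2.94, 2.94]. Speed limits (rad/s): [2.57, 2.57, 3.14, 3.14, 3.14, 3.14, 3.14].

## Interface

Orientations are given as [roll, pitch, yaw] about the fixed x, y, z axes, in that order (R = Rz(yaw) Ry(pitch) Rx(roll)).
In Python, from cell import ctrl, get_image, get_calibration gives the robot as it stands.
- The arm moves only by the shell command python3 -m creep 'ROWS'. ROWS is JSON, a list of rows, each an object of numbers: "dx", "dy", "dz": the shift along the world's x, y, z normalised to -1 to 1, where 1 is 0.4 m; "rx", "ry", "rz": the turn, a rotation vector about the world's x, y, z normalised to -1 to 1, where 1 is 2 pi rad; "grip": the closure, from -1 (fully open) to 1 (shut). A call has exactly 5 rows; each row is the pose to reach, as a shift and turn from the pose commanded when the call began, turning the shorter way round; what a row does not reach only later rows make up. A row lasts 1/8 s, in which the tool goes at most 62.5 mm and 10.7 degrees, less where a joint would pass 70% of its speed; a pose out of reach is approached as far as the arm can. A call with a number of a shift or a turn outside -1 to 1 is refused whole. A call with a gripper value outside its range is refused whole. The fingers move at their own pace and stop on an object; the grip force is fixed at half the most. Time passes only in rows, so rows that repeat a pose let the fingers close, or fill a call up. It gives the time, the measured TCP pose, the force, the opening and the grip force at its end, in the units of the state.
- ctrl.read_state(): the state, without advancing time (a new reading comes with each control period).
- get_image(name): name is "side" or "top"; returns the picture (384x512x3 uint8, red, green, blue); there is no depth.
- get_calibration(name): a dict with "mtx" (3x3 intrinsics, pixels), "distortion" ([k1, k2, p1, p2, k3] as OpenCV has them; the pictures are not rectified), "world_from_camera" (4x4, takes a point from camera to world coordinates). Camera axes: x right, y down, z forward; pixel columns grow to the right and rows downward; lengths in mm; the calibration is good to about 2 mm. A picture is of the moment at which its call begins. get_calibration takes no time and is no camera call.
- ctrl.finish_job(): hands the job in; it is judged then, once.
The state is a dict: "clock": time; "qpos": joint angles; "qd": joint speeds; "tau": joint torques, N m; "eef_pos": TCP position; "tool_rot": TCP orientation; "force": force on the tool from outside, world axes, zero at the start; "torque": the same for the moment, N m; "width": finger opening in mm; "gripper_force": force on a finger pad.
Only numpy, scipy, OpenCV 4.12 (cv2) and the standard library are available. Lean on these libraries where they do the work, as an engineer would, in place of code of your own. Each camera call takes 0.05 s, during which the arm holds its last target. There are 200 camera calls.

## Working session

There is one attempt and no reset: what is moved stays moved. The work goes in short steps, Python scripts to look and compute and a shell command to move; the robot and the scene stay as the last step left them, time stands still between calls to the robot, and variables do not carry over. Pictures are saved under pics/ and viewed, at most 10 in all, crops included, and the job is handed in when it is done.

```bash
mkdir -p pics; python3 - <<'E'
from cell import ctrl,get_image,get_calibration
import cv2
for n in("side","top"):
    cv2.imwrite(f"pics/{n}0.png",cv2.cvtColor(get_image(n),cv2.COLOR_RGB2BGR))
    c=get_calibration(n);print(c)
s=ctrl.read_state();print(s)
E
```

```text
{'mtx': array([[420.69918047,   0.        , 255.62841086],
       [  0.        , 420.69918047, 193.79660578],
       [  0.        ,   0.        ,   1.        ]]), 'distortion': array([-0.08944012,  0.        ,  0.        ,  0.        ,  0.        ]), 'world_from_camera': array([[ 9.65102096e-01, -1.02396685e-01,  2.41024611e-01,
         2.95306623e+02],
       [-2.61606079e-01, -3.35368042e-01,  9.05036207e-01,
        -1.05702012e+03],
       [-1.18407558e-02, -9.36505844e-01, -3.50451995e-01,
         4.81777689e+02],
       [ 0.00000000e+00,  0.00000000e+00,  0.00000000e+00,
         1.00000000e+00]])}
{'mtx': array([[482.83509029,   0.        , 257.34240749],
       [  0.        , 482.83509029, 188.35619862],
       [  0.        ,   0.        ,   1.        ]]), 'distortion': array([-0.14368504,  0.        ,  0.        ,  0.        ,  0.        ]), 'world_from_camera': array([[ 8.70224338e-04, -9.80675445e-01,  1.95639758e-01,
         3.59901165e+02],
       [-9.99758661e-01, -5.14776885e-03, -2.13569891e-02,
         4.18844845e+01],
       [ 2.19513830e-02, -1.95573957e-01, -9.80443249e-01,
         1.18297512e+03],
       [ 0.00000000e+00,  0.00000000e+00,  0.00000000e+00,
         1.00000000e+00]])}
{'clock': 0.1, 'qpos': array([ 1.23821566,  0.62924725,  0.03845753,  1.51829668, -0.02695898,
        0.996292  , -0.02002453]), 'qd': array([-0.00020619, -0.00117286, -0.00080082, -0.00180678, -0.00042465,
       -0.00224965,  0.00083942]), 'tau': array([ 2.26651115e-03, -5.64532149e+01,  1.22976132e+00, -1.93974262e+01,
        1.10909919e-02,  5.34115083e-03,  4.80959443e-06]), 'eef_pos': array([ 171.21685423, -626.45100294,  230.47625519]), 'tool_rot': array([-3.13986856e+00,  5.96238297e-05,  2.66767524e-01]), 'force': array([-0.16916939,  0.40833102,  0.57337359]), 'torque': array([ 0.03864335, -0.00996707,  0.00039069]), 'gripper_force': 0.0, 'width': 85.60174916839821}
```

View pics/side0.png

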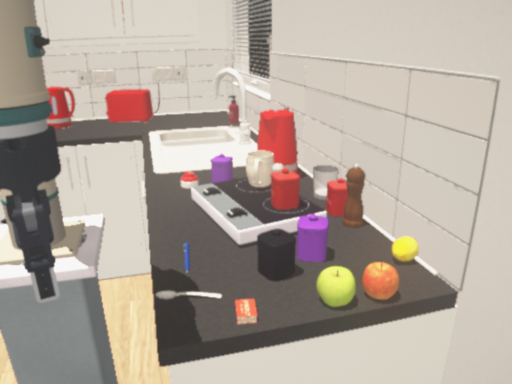

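View pics/top0.png

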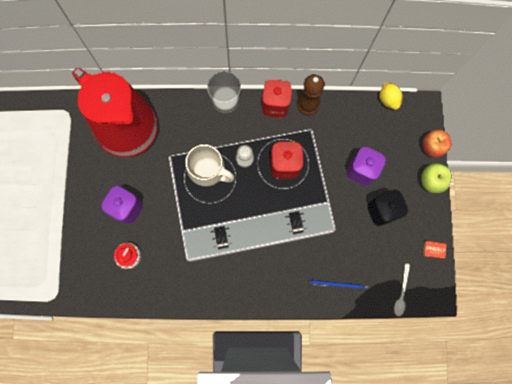

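The mug (205,165) is on the left zone, so the wheel to turn is the left one at about (221,236) in top and (213,190) in side. The right wheel is at (296,222), with the tin behind it. The robot's hand is off to the right.

```bash
cat > h.py <<'E'
import numpy as np,cv2
from cell import get_calibration
def ray(n,uv):
    c=get_calibration(n);T=c["world_from_camera"]
    p=cv2.undistortPoints(np.array([[uv]],float),c["mtx"],c["distortion"])[0,0]
    d=T[:3,:3]@[p[0],p[1],1];return T[:3,3],d/np.linalg.norm(d)
def plane(n,uv,z):
    o,d=ray(n,uv);return o+d*(z-o[2])/d[2]
def tri(a,b):
    (o,d),(p,e)=ray("top",a),ray("side",b)
    s=np.linalg.lstsq(np.c_[d,-e],p-o,rcond=None)[0]
    A,B=o+s[0]*d,p+s[1]*e
    return (A+B)/2,np.linalg.norm(A-B)
def proj(n,P):
    c=get_calibration(n);T=np.linalg.inv(c["world_from_camera"])
    return cv2.projectPoints(np.array([P],float),cv2.Rodrigues(T[:3,:3])[0],T[:3,3],c["mtx"],c["distortion"])[0][0,0]
E
python3 - <<'E'
import cv2,numpy as np
from h import *
for n,(x0,y0,x1,y1) in dict(top=(165,120,345,265),side=(180,140,340,245)).items():
    im=cv2.imread(f"pics/{n}0.png");g=im.max(2);
    cr=cv2.resize(im[y0:y1,x0:x1],None,fx=4,fy=4,interpolation=cv2.INTER_CUBIC)
    cv2.imwrite(f"pics/{n}_c.png",cr)
# plate outline / strip in top
im=cv2.imread("pics/top0.png").astype(int)
m=((im.max(2)>110)&(im.max(2)-im.min(2)<35)).astype(np.uint8)
n,l,s,c=cv2.connectedComponentsWithStats(m)
for i in range(1,n):
    if s[i,4]>100 and s[i,0]>160 and s[i,0]+s[i,2]<345: print(s[i],c[i])
i=l[245,250];mm=cv2.morphologyEx((l==i).astype(np.uint8),cv2.MORPH_CLOSE,np.ones((15,15)))
k,_=cv2.findContours(mm,cv2.RETR_EXTERNAL,2);r=cv2.minAreaRect(max(k,key=len));print(r,cv2.boxPoints(r))
for p in cv2.boxPoints(r):print(plane("top",p,50).round(1))
E
```

```text
[ 168  129  168  133 4872] [256.39490969 226.72783251]
[ 176  144   58   42 1046] [205.53441683 165.70267686]
[236 145  18  22 304] [244.31578947 155.85526316]
[294 332   8  36 200] [297.225 349.605]
[ 197  354  135   30 1692] [261.14361702 376.86524823]
((250.55770874023438, 193.78848266601562), (108.45223236083984, 152.9705810546875), 78.69007110595703) [[164.9231  155.6154 ]
 [314.9231  125.6154 ]
 [336.19232 231.96156]
 [186.19232 261.96155]]
[665.9 241.9  50. ]
[ 745.1 -125.2   50. ]
[ 481.5 -169.9   50. ]
[410.2 182.9  50. ]
```

View pics/top_c.png

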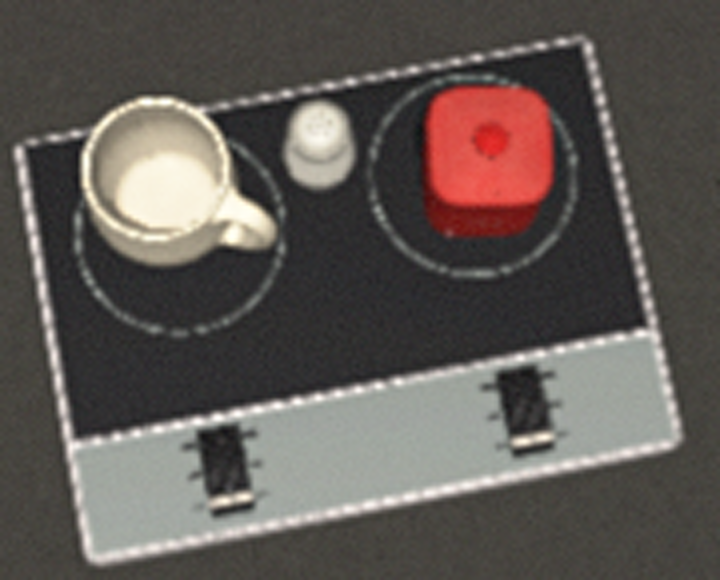

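View pics/side_c.png

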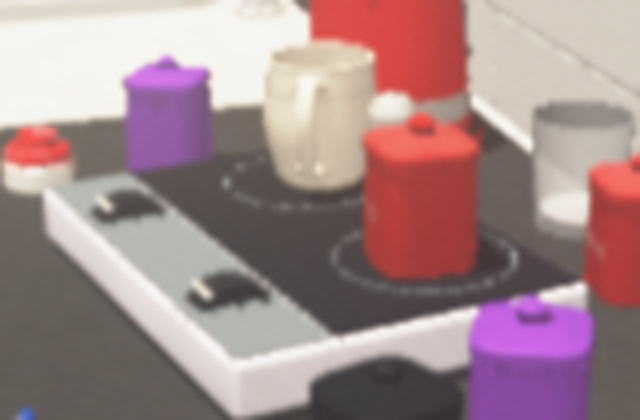

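The top crop shows plate corners at about (18,147), (588,38), (680,443) and (93,560) in crop pixels. The left wheel is centred at about (226,468) with its index at the front bar. The side crop shows the left wheel's top at about (130,192) and the right wheel's at (230,274).

```bash
python3 - <<'E'
from h import *
C=[(18,147),(588,38),(680,443),(93,560)]
P=np.array([plane("top",(165+u/4-.4,120+v/4-.4),50) for u,v in C]);print(P.round(1))
print([np.linalg.norm(P[i]-P[(i+1)%4]).round(1) for i in range(4)])
q=np.array([[130,180],[130,-180],[-130,-180],[-130,180]],float)
c=P[:,:2].mean(0);H=(P[:,:2]-c).T@q;yaw=np.arctan2(H[1,0]-H[0,1],H[0,0]+H[1,1]);print("centre",c,"yaw",yaw)
R=np.array([[np.cos(yaw),-np.sin(yaw)],[np.sin(yaw),np.cos(yaw)]])
for y in(90,-90):
    w=c+R@[-92,y];print("wheel",w,[proj(n,[*w,64]).round(1) for n in("top","side")])
print("blob",plane("top",(165+226/4-.4,120+468/4-.4),60),plane("top",(165+526/4-.4,120+405/4-.4),60))
print(tri((165+226/4-.4,120+464/4-.4),(180+130/4-.4,140+192/4-.4)),tri((165+526/4-.4,120+403/4-.4),(180+232/4-.4,140+274/4-.4)))
E
```

```text
[[ 664.1  231.6   50. ]
 [ 735.9 -116.7   50. ]
 [ 485.4 -166.2   50. ]
 [ 415.7  179.1   50. ]]
[np.float64(355.7), np.float64(255.4), np.float64(352.3), np.float64(253.9)]
centre [575.28763182  31.96956634] yaw 0.20130720005234576
wheel [467.1499488  101.75668199] [array([221. , 237.3]), array([210.6, 188.7])]
wheel [503.14100348 -74.60840521] [array([296.7, 222.1]), array([235.7, 209.5])]
blob [469.05737795 101.68417203  60.        ] [506.64177042 -73.69241152  60.        ]
(array([471.11301767, 101.28580623,  67.15025691]), np.float64(0.8650160064857645)) (array([507.77802527, -73.16725373,  66.58107396]), np.float64(1.6446044004647815))
```

Both views agree. The left wheel's top is at about (469, 101.5, 65), the plate yaw is 0.20, and the stroke direction is (0.98, 0.20). I'll shut the fingers and travel high.

```bash
python3 -m creep '[{"dx":0.1,"dy":0.1,"grip":1},{"dx":0.21,"dy":0.21,"grip":1},{"dx":0.32,"dy":0.32,"grip":1},{"dx":0.43,"dy":0.43,"grip":1},{"dx":0.54,"dy":0.54,"rz":-0.01,"grip":1}]'
```

```text
$[0]: bad value
```

```bash
python3 -m creep '[{"dx":0.1,"dy":0.1,"dz":0,"rx":0,"ry":0,"rz":0,"grip":1},{"dx":0.21,"dy":0.21,"dz":0,"rx":0,"ry":0,"rz":0,"grip":1},{"dx":0.32,"dy":0.32,"dz":0,"rx":0,"ry":0,"rz":0,"grip":1},{"dx":0.43,"dy":0.43,"dz":0,"rx":0,"ry":0,"rz":-0.01,"grip":1},{"dx":0.54,"dy":0.54,"dz":0,"rx":0,"ry":0,"rz":-0.01,"grip":1}]'
```

```text
clock: 0.72
eef_pos: [388.5, -409.3, 231.1]
tool_rot: [-3.141, 0.0, 0.203]
force: [1.3, -1.1, -0.2]
width: -0.1
gripper_force: 0.0
```

```bash
python3 -m creep '[{"dx":0.03,"dy":0.15,"dz":0,"rx":0,"ry":0,"rz":0,"grip":1},{"dx":0.06,"dy":0.3,"dz":0,"rx":0,"ry":0,"rz":0,"grip":1},{"dx":0.09,"dy":0.45,"dz":0,"rx":0,"ry":0,"rz":0,"grip":1},{"dx":0.12,"dy":0.6,"dz":0,"rx":0,"ry":0,"rz":0,"grip":1},{"dx":0.15,"dy":0.75,"dz":0,"rx":0,"ry":0,"rz":0,"grip":1}]'
```

```text
clock: 1.35
eef_pos: [447.5, -109.0, 231.3]
tool_rot: [3.142, -0.0, 0.204]
force: [0.5, 0.4, 0.4]
width: 0.0
gripper_force: 0.0
```

```bash
python3 -m creep '[{"dx":0.01,"dy":0.15,"dz":0,"rx":0,"ry":0,"rz":0,"grip":1},{"dx":0.02,"dy":0.3,"dz":0,"rx":0,"ry":0,"rz":0,"grip":1},{"dx":0.03,"dy":0.43,"dz":0,"rx":0,"ry":0,"rz":0,"grip":1},{"dx":0.03,"dy":0.522,"dz":-0.05,"rx":0,"ry":0,"rz":0,"grip":1},{"dx":0.03,"dy":0.522,"dz":-0.15,"rx":0,"ry":0,"rz":0,"grip":1}]' && python3 -m creep '[{"dx":0,"dy":0,"dz":-0.1,"rx":0,"ry":0,"rz":0,"grip":1},{"dx":0,"dy":0,"dz":-0.2,"rx":0,"ry":0,"rz":0,"grip":1},{"dx":0,"dy":0,"dz":-0.2,"rx":0,"ry":0,"rz":0,"grip":1},{"dx":0,"dy":0,"dz":-0.2,"rx":0,"ry":0,"rz":0,"grip":1},{"dx":0,"dy":0,"dz":-0.2,"rx":0,"ry":0,"rz":0,"grip":1}]' && python3 - <<'E'
from cell import get_image
import cv2,numpy as np
a=[get_image(n)[y:y+150,x:x+190] for n,x,y in(("top",130,140),("side",140,100))]
cv2.imwrite("pics/chk.png",cv2.cvtColor(cv2.resize(np.hstack(a),None,fx=2.1,fy=2.1),cv2.COLOR_RGB2BGR))
E
```

```text
clock: 1.98
eef_pos: [460.7, 102.1, 171.6]
tool_rot: [-3.14, -0.005, 0.21]
force: [-0.0, -0.9, -0.7]
width: 0.1
gripper_force: 0.0
clock: 2.6
eef_pos: [460.6, 98.0, 92.9]
tool_rot: [-3.141, -0.003, 0.204]
force: [-0.5, 0.2, 0.1]
width: -0.1
gripper_force: 0.0
```

View pics/chk.png

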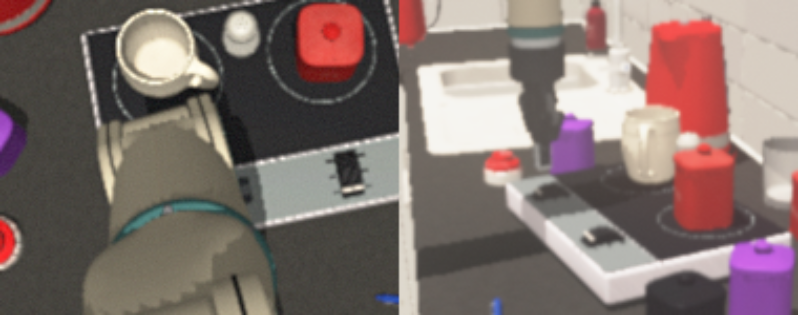

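The shut fingertips are just above and in front of the left wheel (side crop, about (545,165)). I'll lower them slowly until they touch.

```bash
python3 -m creep '[{"dx":0,"dy":0,"dz":-0.03,"rx":0,"ry":0,"rz":0,"grip":1},{"dx":0,"dy":0,"dz":-0.05,"rx":0,"ry":0,"rz":0,"grip":1},{"dx":0,"dy":0,"dz":-0.065,"rx":0,"ry":0,"rz":0,"grip":1},{"dx":0,"dy":0,"dz":-0.065,"rx":0,"ry":0,"rz":0,"grip":1},{"dx":0,"dy":0,"dz":-0.065,"rx":0,"ry":0,"rz":0,"grip":1}]'
```

```text
clock: 3.32
eef_pos: [459.4, 97.8, 65.3]
tool_rot: [3.142, 0.0, 0.204]
force: [-0.2, 0.3, -0.2]
width: 0.1
gripper_force: 0.0
```

```bash
python3 -m creep '[{"dx":0,"dy":0,"dz":-0.002,"rx":0,"ry":0,"rz":0,"grip":1},{"dx":0,"dy":0,"dz":-0.004,"rx":0,"ry":0,"rz":0,"grip":1},{"dx":0,"dy":0,"dz":-0.005,"rx":0,"ry":0,"rz":0,"grip":1},{"dx":0,"dy":0,"dz":-0.005,"rx":0,"ry":0,"rz":0,"grip":1},{"dx":0,"dy":0,"dz":-0.005,"rx":0,"ry":0,"rz":0,"grip":1}]'
```

```text
clock: 3.95
eef_pos: [459.6, 97.8, 63.7]
tool_rot: [3.142, -0.001, 0.204]
force: [-1.4, -0.3, 5.8]
width: -0.1
gripper_force: 2.8
```

```bash
python3 -m creep '[{"dx":0,"dy":0,"dz":-0.0015,"rx":0,"ry":0,"rz":0,"grip":1},{"dx":0.006,"dy":0.001,"dz":-0.0015,"rx":0,"ry":0,"rz":0,"grip":1},{"dx":0.012,"dy":0.0024,"dz":-0.0015,"rx":0,"ry":0,"rz":0,"grip":1},{"dx":0.018,"dy":0.0036,"dz":-0.0015,"rx":0,"ry":0,"rz":0,"grip":1},{"dx":0.0245,"dy":0.005,"dz":-0.0015,"rx":0,"ry":0,"rz":0,"grip":1}]'
```

```text
clock: 4.58
eef_pos: [470.5, 100.0, 63.9]
tool_rot: [-3.142, -0.003, 0.204]
force: [0.8, -0.5, 12.3]
width: 0.1
gripper_force: 5.9
```

```bash
python3 -m creep '[{"dx":0.006,"dy":0.001,"dz":0,"rx":0,"ry":0,"rz":0,"grip":1},{"dx":0.012,"dy":0.0024,"dz":0,"rx":0,"ry":0,"rz":0,"grip":1},{"dx":0.018,"dy":0.0036,"dz":0,"rx":0,"ry":0,"rz":0,"grip":1},{"dx":0.022,"dy":0.0045,"dz":0,"rx":0,"ry":0,"rz":0,"grip":1},{"dx":0.022,"dy":0.0045,"dz":0,"rx":0,"ry":0,"rz":0,"grip":1}]'
```

```text
clock: 5.2
eef_pos: [479.6, 101.9, 63.7]
tool_rot: [-3.142, -0.004, 0.204]
force: [0.1, -0.3, 9.4]
width: -0.1
gripper_force: 4.9
```

Next I'll lift straight up, draw the hand back, and look.

```bash
python3 -m creep '[{"dx":0,"dy":0,"dz":0.03,"rx":0,"ry":0,"rz":0,"grip":1},{"dx":0,"dy":0,"dz":0.12,"rx":0,"ry":0,"rz":0,"grip":1},{"dx":0,"dy":0,"dz":0.25,"rx":0,"ry":0,"rz":0,"grip":1},{"dx":0,"dy":0,"dz":0.38,"rx":0,"ry":0,"rz":0,"grip":1},{"dx":0,"dy":-0.1,"dz":0.42,"rx":0,"ry":0,"rz":0,"grip":1}]' && python3 -m creep '[{"dx":-0.02,"dy":-0.15,"dz":0,"rx":0,"ry":0,"rz":0,"grip":1},{"dx":-0.04,"dy":-0.3,"dz":0,"rx":0,"ry":0,"rz":0,"grip":1},{"dx":-0.06,"dy":-0.45,"dz":0,"rx":0,"ry":0,"rz":0,"grip":1},{"dx":-0.08,"dy":-0.6,"dz":0,"rx":0,"ry":0,"rz":0,"grip":1},{"dx":-0.08,"dy":-0.75,"dz":0,"rx":0,"ry":0,"rz":0,"grip":1}]' && python3 -m creep '[{"dx":-0.02,"dy":-0.15,"dz":0,"rx":0,"ry":0,"rz":0,"grip":1},{"dx":-0.04,"dy":-0.25,"dz":0,"rx":0,"ry":0,"rz":0,"grip":1},{"dx":-0.04,"dy":-0.25,"dz":0,"rx":0,"ry":0,"rz":0,"grip":1},{"dx":-0.04,"dy":-0.25,"dz":0,"rx":0,"ry":0,"rz":0,"grip":1},{"dx":-0.04,"dy":-0.25,"dz":0,"rx":0,"ry":0,"rz":0,"grip":1}]' && python3 - <<'E'
from cell import get_image
import cv2,numpy as np
cv2.imwrite("pics/end.png",cv2.cvtColor(cv2.resize(get_image("top")[120:265,165:345],None,fx=4,fy=4,interpolation=2),cv2.COLOR_RGB2BGR))
E
```

```text
clock: 5.82
eef_pos: [479.7, 64.4, 234.3]
tool_rot: [-3.14, -0.007, 0.21]
force: [0.0, -0.7, 0.4]
width: -0.5
gripper_force: 0.0
clock: 6.45
eef_pos: [444.8, -240.0, 231.2]
tool_rot: [-3.141, 0.0, 0.204]
force: [1.4, -0.9, 0.4]
width: 0.2
gripper_force: 0.0
clock: 7.08
eef_pos: [430.6, -336.6, 230.8]
tool_rot: [-3.141, -0.0, 0.206]
force: [-0.5, -0.3, 0.1]
width: 0.3
gripper_force: 0.0
```

View pics/end.png

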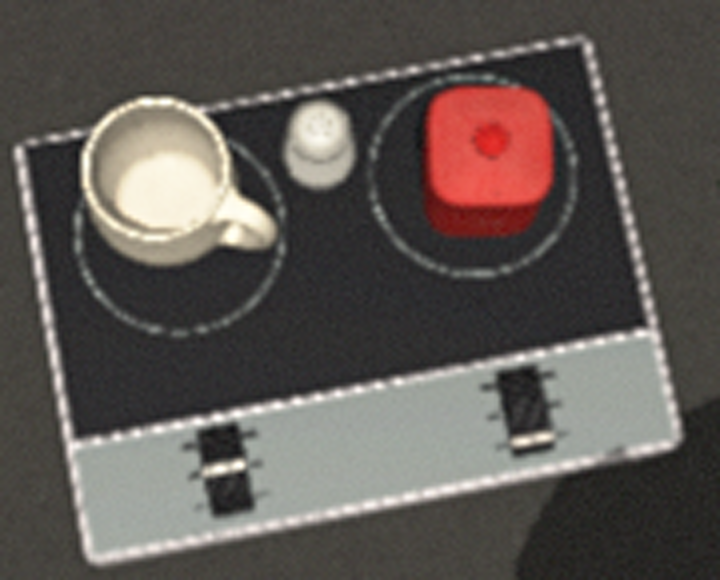

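The left wheel's index line is now at the middle bar (crop (225,468)). The right wheel is still at its front bar (532,440), and nothing else has moved.

```bash
python3 -c "
from cell import ctrl
print(ctrl.finish_job())"
```

```text
the job is handed in; nothing more can be done
None
```

The left wheel, in front of the mug, clicked to the middle setting; the tin's wheel is still at off, the mug, tin and salt shaker did not move, and the hand is clear; the job was handed in at about 7 s.

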